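# Hang the yellow chip guard on its two hooks

### The arm

A 6-joint arm with a two-finger parallel gripper is mounted at the origin on a cart in front of the work surface, level with it; the furniture and walls round the work are solid. World frame = base frame: x ahead of the robot, y to its left, z up, the work surface at z = 0. Lengths are in m, angles in rad, forces in N, time in s.
With the tool pointing down it reaches from about 0.35 to 0.975 m from the base axis. Payload 4.9 kg.
Tool frame: the origin (TCP) lies midway between the tips of the shut fingers; the grasp point (between the pads) lies 19 mm behind it; z points along the fingers, y is the line along which they close (so a half turn about z gives the same grasp; the last joint's range is limited). The gripper opens to 85 mm and grips with 20 to 120 N. Pads are 22 mm wide; open, the fingers measure 114 mm over their backs; the gripper's body (76 mm by 85 mm) begins 54 mm behind the grasp point. The pads swing forward as they close: fully open they stand 13 mm farther back than shut.
Start: joints at [1.179, 0.053, 1.613, -0, 1.476, -0.119], TCP at [0.168, 0.602, 0.231] pointing down, gripper open.
Joint ranges: [-3.01, 3.01], [-1.01, 2.22], [0.06, 2.58], [-1.02, 4.17], [0.09, 2.62], [-3.14, 3.14]. Speed limits (rad/s): [2.57, 2.57, 3.14, 3.14, 3.14, 3.14].

### API

Orientations are given as a unit quaternion [w, x, y, z].
In Python, from plant import * gives the robot as it stands.
- The arm moves only by the tool jog_arm, never from a script. Its argument "targets" is a list of rows, each a list of 3 entries, a list of its own where there are three numbers: the shift along the tool's x, y, z in units of 25 mm (1.0 is 25 mm), then the turn, a rotation vector about the tool's x, y, z in units of 8 degrees (1.0 is 8 degrees), then the opening in per cent of the stroke, from 0 (shut) to 100 (fully open). A call has 1 to 8 rows; each row is the pose to reach, as a shift and turn from the pose commanded when the call began, along the tool's axes at that moment; what a row does not reach only later rows make up. A row lasts 1/8 s, in which the tool goes at most 62.5 mm and 10.7 degrees, less where a joint would pass 70% of its speed; a pose out of reach is approached as far as the arm can. A call with a gripper value outside its range is refused whole. The fingers move at their own pace and stop on an object; the grip force is fixed at half the most. Time passes only in rows, so rows that repeat a pose let the fingers close. It gives the time, the measured TCP pose, the force, the opening and the grip force at its end, in the units of the state.
- state(): the state, without advancing time (a new reading comes with each control period).
- grab_frame(name): name is "scene" or "top"; returns (picture, depth): 400x640x3 uint8, red, green, blue; 400x640 float32, m along the optical axis (not along the pixel's ray), 0 where there is no reading.
- camera_params(name): a dict with "fovy" (degrees; the focal length in pixels is half the picture's height over the tangent of half this angle, whatever the lens; pixels are square), "cx", "cy" (the principal point, pixels), "rvec" (rotation vector, rad) and "tvec" (3), from world to camera coordinates, as OpenCV has them. Camera axes: x right, y down, z forward; pixel columns grow to the right and rows downward; lengths in m; the calibration is good to about 2 mm. A picture is of the moment at which its call begins. camera_params takes no time and is no camera call.
- job_done(): hands the job in; it is judged then, once.
The state is a dict: "time": time; "joint_pos": joint angles; "joint_vel": joint speeds; "joint_efforts": joint torques, N m; "tool_pos": TCP position; "tool_rot": TCP orientation; "contact_force": force on the tool from outside, world axes, zero at the start; "ft_torque": the same for the moment, N m; "gripper_width": opening from 0.0 (shut) to 1.0 (fully open); "grasp_force": force on a finger pad.
Only numpy, scipy, OpenCV 4.12 (cv2) and the standard library are available. Lean on these libraries where they do the work, as an engineer would, in place of code of your own. Each camera call takes 0.05 s, during which the arm holds its last target. There are 200 camera calls.

### The job

Pick up the yellow chip guard by its black grip and hang it on the stand so that its bar rests in both hooks, one near each end of the bar. Keep hold until you are sure that both sides are seated, then let go. Leave the blue guard standing where it is.

Things in the scene. Friction and masses are not known exactly. Their poses are not given: they have to be found in the camera images.
- guard_yellow: Chip guard, sizes in mm: yellow slatted panel on two feet, both ways round alike, 0.35 kg. Steel bar (12 dia, 226 long) on top. Origin: bar centre, 85 above its feet; x across the panel, y along the bar, z up. Black grip on the bar's middle, to be grasped from above across x: 16 thick (x), 52 wide (y), from 4 to 50 above the origin. Panel and feet reach 60 each way in y, feet 34 in x; both bar ends are free.
- guard_blue: Bystander: the same guard in blue, 226 wide, 135 high with its grip. Origin: centre of its bar, 85 above the surface; x across the panel, y along the bar, z up.
- hook_left: Left hook (+y) of a fixed stand, sizes in mm: 8 wire J, open upward, red ball on its tip. Origin: axis of a seated bar, 120 above the surface; x level from tip to post, y along the line of both hooks to the left, z up. Mouth 48 wide in x (wire centres), sloping in to the seat; the bar goes in from above. Post 46 behind (+x). Wire, tip and post end 32 above the origin: keep a carried guard's feet above that when crossing. Base plate 10 thick.
- hook_right: Right hook of the same stand, the same shape as the left one and 176 from it along y; origin and axes likewise (its own seat, 120 above the surface).

How it is judged:
By the outcome, as a careful person would: the job done as asked, in the order asked, and still so for the second after the job is handed in, with the robot touching nothing.
It also fails if it takes over 48 s, if anything falls off the work surface, if the arm or the gripper's body presses on something with over 40 N, if the wrist force passes 120 N, or if a joint passes its speed limit or range.

## Working session

There is one attempt and no reset: what is moved stays moved. The work goes in short steps, Python scripts to look and compute and a tool call to move; the robot and the scene stay as the last step left them, time stands still between calls to the robot, and variables do not carry over. Pictures are saved under pics/ and viewed, at most 10 in all, crops included, and the job is handed in when it is done.

Besides the shell and the picture viewer there is one more tool, called by a JSON object that holds its "fn" and its "kwargs". jog_arm: Moves the arm, as the interface text tells. Its arguments: {"type":"object","properties":{"targets":{"type":"array"}},"required":["targets"]}

```bash
mkdir -p pics; cat > h.py <<'E'
from plant import *
import numpy as np, cv2
from scipy.spatial.transform import Rotation as R
def cam(n):
    p=camera_params(n); f=200/np.tan(np.radians(p["fovy"])/2)
    return f,p["cx"],p["cy"],R.from_rotvec(np.ravel(p["rvec"])).as_matrix(),np.ravel(p["tvec"]),p
def cloud(n,d):
    f,cx,cy,Rm,t,_=cam(n); v,u=np.mgrid[:400,:640]
    P=np.stack([(u-cx)/f*d,(v-cy)/f*d,d],-1)
    return (P-t)@Rm
def ray(n,u,v,z):
    f,cx,cy,Rm,t,_=cam(n); o=-Rm.T@t; r=Rm.T@np.array([(u-cx)/f,(v-cy)/f,1]); return o+r*(z-o[2])/r[2]
def proj(n,P):
    f,cx,cy,Rm,t,_=cam(n); q=np.atleast_2d(P)@Rm.T+t; return q[:,:2]/q[:,2:]*f+[cx,cy]
def shot(n,name):
    im,d=grab_frame(n); cv2.imwrite(f"pics/{name}.png",im[...,::-1]); np.savez(f"pics/{name}.npz",im=im,d=d); return im,d
E
python3 - <<'E'
from h import *
for n in("scene","top"):
    shot(n,n+"0"); print(camera_params(n))
print(state())
E
```

```text
{'fovy': 44.20624786688002, 'cx': 322.389617324295, 'cy': 198.81430402778648, 'rvec': array([ 2.22380298, -0.85090377,  0.33859831]), 'tvec': array([-0.40934162,  0.34442635,  0.77253   ])}
{'fovy': 49.28928142317814, 'cx': 314.9139645805642, 'cy': 202.50201521735877, 'rvec': array([ 2.13220172, -2.0664475 ,  0.24962243]), 'tvec': array([-0.01593347,  0.58009566,  0.85260132])}
{'time': 0.1, 'joint_pos': array([ 1.17896770e+00,  5.33224863e-02,  1.61417113e+00,  3.50733540e-05,
        1.47602925e+00, -1.19022694e-01]), 'joint_vel': array([-0.00082853, -0.00052712, -0.00249404, -0.00137897,  0.00158863,
       -0.0006822 ]), 'joint_efforts': array([ 2.15802015e-04, -3.94904959e+01, -3.71363354e+01, -8.19450543e-05,
        3.98740885e-03, -6.39597431e-06]), 'tool_pos': array([0.16817861, 0.6013487 , 0.23015773]), 'tool_rot': array([-2.60731274e-04,  1.35981976e-01,  9.90710841e-01, -9.29384208e-04]), 'contact_force': array([ 0.8078912 , -0.09744951,  0.03276014]), 'ft_torque': array([ 0.03203169,  0.02074269, -0.00992314]), 'grasp_force': 0.0, 'gripper_width': 0.9997341768837054}
```

View pics/scene0.png

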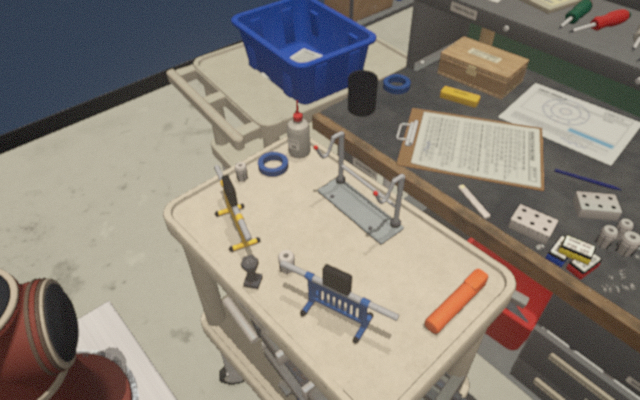

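View pics/top0.png

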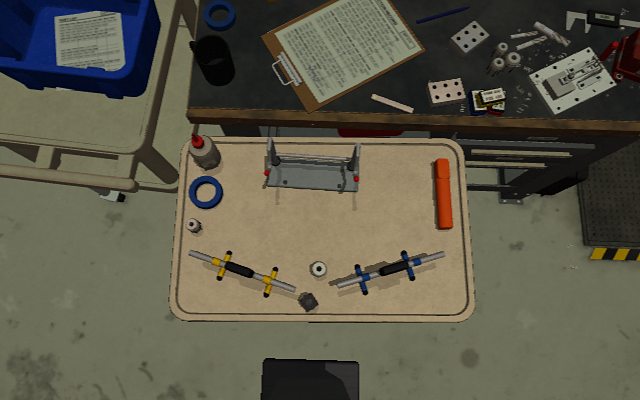

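The top view shows the yellow guard's bar from about (190,253) to (295,290), with its grip at (239,269). The blue guard is at (395,268). The stand has its red tips at (266,174) and (356,178) and its posts at (271,145) and (357,148). I'll enlarge these areas next.

```bash
python3 - <<'E'
from h import *
im=cv2.imread("pics/top0.png")
a=cv2.resize(im[235:310,180:310],None,fx=6,fy=6,interpolation=cv2.INTER_CUBIC)
b=cv2.resize(im[130:200,250:380],None,fx=6,fy=6,interpolation=cv2.INTER_CUBIC)
cv2.imwrite("pics/a.png",a);cv2.imwrite("pics/b.png",b)
z=np.load("pics/top0.npz");C=cloud("top",z["d"]);im=z["im"].astype(int)
# red balls
for n in("top","scene"):
    q=np.load(f"pics/{n}0.npz");I=q["im"].astype(int);Cc=cloud(n,q["d"])
    red=(I[...,0]>110)&(I[...,1]<70)&(I[...,2]<80)&(abs(Cc[...,2]-.15)<.025)&(Cc[...,0]<.95)
    k,l,st,ce=cv2.connectedComponentsWithStats(red.astype(np.uint8))
    for i in range(1,k):
        if st[i,4]>3: print(n,ce[i].round(1),st[i,4],np.median(Cc[l==i],0).round(4),ray(n,*ce[i],.152).round(4))
# yellow bar / grip by height
for lo,hi in((.08,.1),(.12,.145)):
    v,u=np.mgrid[:400,:640]; m=(C[...,2]>lo)&(C[...,2]<hi)&(u>180)&(u<305)&(v>240)&(v<305)
    p=C[m]; c=np.median(p,0); w,V=np.linalg.eigh(np.cov(p[:,:2].T)); print(m.sum(),c.round(4),p.mean(0).round(4),V[:,1],p.min(0).round(3),p.max(0).round(3))
E
```

```text
top [266.2 172.4] 14 [0.6184 0.099  0.1504] [0.6175 0.0987 0.152 ]
top [356.4 178.6] 15 [ 0.6113 -0.0764  0.1502] [ 0.6106 -0.0767  0.152 ]
scene [315.5 147.5] 4 [0.6165 0.0973 0.1489] [0.6147 0.0941 0.152 ]
scene [375.3 193.7] 6 [ 0.6098 -0.0798  0.1503] [ 0.6078 -0.0811  0.152 ]
533 [0.424  0.116  0.0896] [0.4312 0.1423 0.0894] [0.29968596 0.9540379 ] [0.395 0.038 0.081] [0.47  0.253 0.099]
244 [0.4315 0.1442 0.1338] [0.4317 0.1443 0.1331] [0.29446686 0.95566169] [0.419 0.12  0.121] [0.446 0.171 0.139]
```

View pics/a.png

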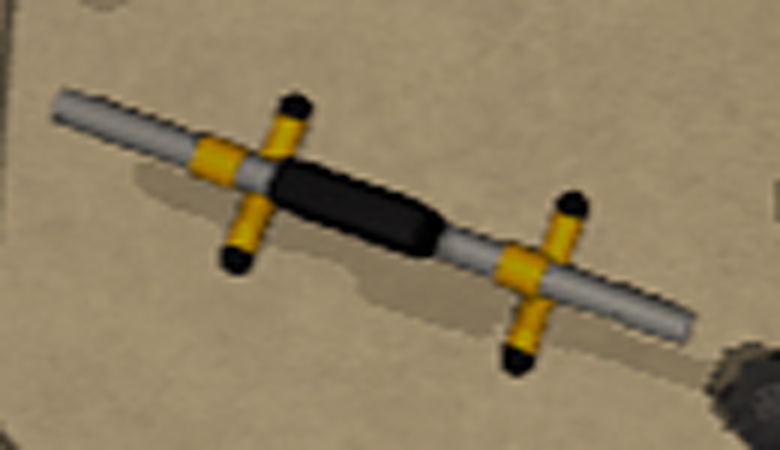

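View pics/b.png

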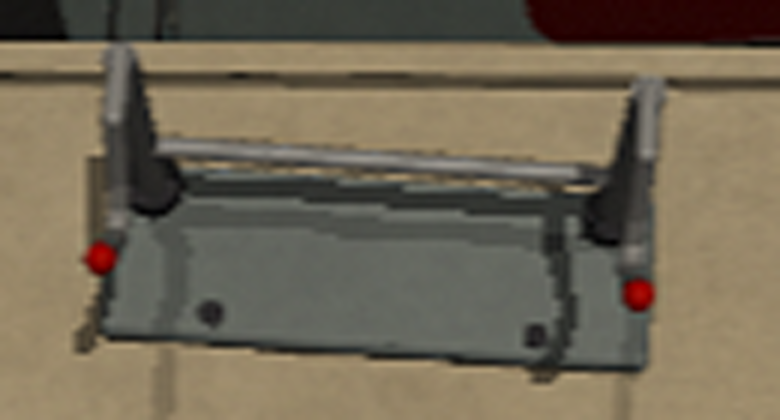

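The crops show bar ends at crop pixels (60,106) and (685,325), and the grip from (280,185) to (435,235). The red tips are at (100,258) and (638,295), and the post tops at (120,50) and (648,85). Next I'll work out the hook profile.

```bash
python3 - <<'E'
from h import *
L=np.array([.6180,.0985,.152]);Rr=np.array([.6105,-.0772,.152])
yd=(L-Rr)/np.linalg.norm(L-Rr);xd=np.cross(yd,[0,0,1]);print("yd",yd,"ang",np.degrees(np.arctan2(yd[0],yd[1])))
for nm,T,px in(("L",L,(270,138.3)),("R",Rr,(358,144.2))):
    P=ray("top",*px,.152); print(nm,"post",P.round(4),"rel tip x,y",((P-T)@xd).round(4),((P-T)@yd).round(4))
    for n in("top","scene"):
        C=cloud(n,np.load(f"pics/{n}0.npz")["d"]).reshape(-1,3)
        r=np.c_[(C-T)@xd,(C-T)@yd,C[:,2]]
        r=r[(abs(r[:,1])<.012)&(r[:,0]>-.015)&(r[:,0]<.09)&(r[:,2]>.07)&(r[:,2]<.17)]
        r=r[np.argsort(r[:,0])]; print(n,len(r)); print((r[::max(1,len(r)//25)]*1000).round().astype(int).tolist())
for n,z in(("bar ends",.085),):
    a=ray("top",180+60/6,235+106/6,z+.003);b=ray("top",180+685/6,235+325/6,z+.003)
    print(a,b,np.linalg.norm(a-b),(a+b)/2,np.degrees(np.arctan2((a-b)[0],(a-b)[1])))
s=state();print(R.from_quat(s["tool_rot"],scalar_first=True).as_matrix().round(4),s["time"])
# orange, blue guard etc fine
E
```

```text
yd [0.04264756 0.99909018 0.        ] ang 2.4442665375053934
L post [0.6881 0.0952 0.152 ] rel tip x,y 0.0702 -0.0003
top 218
[[-5, 2, 150], [-2, 3, 151], [1, -1, 150], [5, 2, 149], [16, -2, 116], [22, 0, 116], [27, 1, 113], [31, -1, 115], [34, 3, 126], [36, 5, 124], [39, 5, 130], [41, -2, 137], [43, 4, 146], [46, 3, 151], [49, -2, 148], [53, -2, 149], [57, 3, 150], [62, -1, 149], [64, 3, 151], [65, 0, 116], [66, -1, 115], [66, -1, 91], [66, -2, 147], [67, 3, 155], [69, 1, 152], [70, -4, 123], [72, -4, 146], [75, -1, 147]]
scene 331
[[-4, -1, 146], [1, -1, 149], [4, -3, 141], [8, -1, 137], [14, -1, 126], [22, 0, 113], [30, -1, 109], [35, -2, 115], [38, 2, 125], [41, -1, 123], [45, -3, 138], [47, 3, 152], [54, 1, 155], [62, -2, 150], [65, -2, 116], [66, 1, 100], [66, 2, 121], [67, -3, 135], [67, -3, 113], [68, -2, 137], [68, -2, 117], [70, 0, 105], [70, 1, 152], [72, -4, 136], [72, -4, 94], [74, -3, 90]]
R post [ 0.6815 -0.0793  0.152 ] rel tip x,y 0.0711 0.0009
top 210
[[-4, 3, 148], [-1, 5, 152], [1, 3, 151], [4, 5, 148], [16, -1, 123], [23, 1, 114], [28, 3, 112], [31, 3, 115], [34,
[... 202 characters left out ...]
0], [69, 7, 92], [70, -1, 150], [72, 1, 150], [77, 1, 148]]
scene 388
[[-4, 1, 148], [1, -1, 142], [4, -1, 152], [9, -2, 124], [17, -2, 122], [28, -2, 114], [33, 1, 117], [37, -3, 126], [40, 1, 131], [42, 2, 137], [45, 2, 143], [49, -2, 144], [57, -1, 152], [64, 1, 113], [66, -3, 129], [66, 1, 91], [67, -3, 101], [67, -1, 153], [68, 4, 90], [68, 5, 130], [69, -2, 135], [69, -3, 145], [70, -5, 106], [71, -5, 95], [73, -4, 96], [74, -3, 148]]
[0.46415001 0.24943683 0.088     ] [0.39879284 0.03776015 0.088     ] 0.22153685877241028 [0.43147143 0.14359849 0.088     ] 17.15856560621513
[[-9.630e-01  2.694e-01 -8.000e-04]
 [ 2.694e-01  9.630e-01 -1.800e-03]
 [ 3.000e-04 -1.900e-03 -1.000e+00]] 0.1
```

{"fn": "jog_arm", "kwargs": {"targets": [[[-15.08, -14.8, 1.2], [0, 0, 11.44], 100], [[-15.08, -14.8, 1.2], [0, 0, 11.44], 100], [[-15.08, -14.8, 1.2], [0, 0, 11.44], 100], [[-15.08, -14.8, 1.2], [0, 0, 11.44], 100], [[-15.08, -14.8, 1.2], [0, 0, 11.44], 100], [[-15.08, -14.8, 1.2], [0, 0, 11.44], 100], [[-15.08, -14.8, 1.2], [0, 0, 11.44], 100], [[-15.08, -14.8, 1.2], [0, 0, 11.44], 100]]}}

```text
time: 1.1
tool_pos: [0.4177, 0.1673, 0.2026]
tool_rot: [0.0, 0.777, 0.63, 0.0]
contact_force: [0.2, 1.0, -0.6]
gripper_width: 1.0
grasp_force: 0.0
```

```bash
cat >> h.py <<'E'
def go(P,ydir):
    "shift/turn in units to reach TCP P, tool down, tool y along horizontal ydir"
    s=state(); M=R.from_quat(s["tool_rot"],scalar_first=True).as_matrix()
    y=np.array([*ydir,0.])/np.linalg.norm(ydir); z=np.array([0,0,-1.]); T=np.c_[np.cross(y,z),y,z]
    print("t",s["time"],"pos",s["tool_pos"].round(4),"F",s["contact_force"].round(1),"w",round(s["gripper_width"],3),"gf",round(s["grasp_force"],1))
    print("shift",(M.T@(np.array(P)-s["tool_pos"])/.025).round(3),"turn",(np.degrees(R.from_matrix(M.T@T).as_rotvec())/8).round(3))
E
python3 - <<'E'
from h import *
go([.4315,.1437,.2],[.9555,-.295]); print(state()["joint_pos"])
C=cloud("top",np.load("pics/top0.npz")["d"])
print("crossbar",C[156:160,290:340:8].round(3)[:, :, :].tolist())
E
```

```text
t 1.1 pos [0.4177 0.1673 0.2026] F [ 0.2  1.  -0.6] w 1.0 gf 0.0
shift [-0.808  0.735  0.106] turn [ 0.002 -0.002  0.654]
[ 2.15117671e-01 -3.70408995e-01  2.03656675e+00  1.38318411e-04
  1.47509824e+00  4.23205413e-01]
crossbar [[[0.684, 0.06, 0.064], [0.685, 0.042, 0.062], [0.685, 0.025, 0.063], [0.685, 0.007, 0.063], [0.686, -0.01, 0.064], [0.686, -0.027, 0.064], [0.71, -0.048, -0.0]], [[0.704, 0.064, -0.003], [0.683, 0.042, 0.059], [0.683, 0.025, 0.062], [0.684, 0.007, 0.06], [0.684, -0.01, 0.063], [0.684, -0.028, 0.063], [0.685, -0.045, 0.063]], [[0.697, 0.063, 0.01], [0.701, 0.045, 0.0], [0.702, 0.026, 0.001], [0.681, 0.007, 0.063], [0.682, -0.01, 0.062], [0.682, -0.028, 0.064], [0.682, -0.045, 0.064]], [[0.695, 0.063, 0.009], [0.696, 0.044, 0.01], [0.697, 0.026, 0.008], [0.701, 0.008, -0.001], [0.701, -0.011, 0.001], [0.68, -0.028, 0.064], [0.681, -0.045, 0.06]]]
```

{"fn": "jog_arm", "kwargs": {"targets": [[[-0.81, 0.74, 0.1], [0, 0, 0.654], 100], [[-0.81, 0.74, 0.1], [0, 0, 0.654], 100], [[-0.81, 0.74, 0.1], [0, 0, 0.654], 100]]}}

```text
time: 1.48
tool_pos: [0.4309, 0.1461, 0.2002]
tool_rot: [-0.0, 0.802, 0.597, -0.0]
contact_force: [-0.8, -0.3, -0.5]
gripper_width: 1.001
grasp_force: 0.0
```

```bash
python3 - <<'E'
from h import *
im,d=shot("scene","s1"); a=cv2.resize(im[130:300,150:350],None,fx=4,fy=3.5,interpolation=cv2.INTER_CUBIC);cv2.imwrite("pics/s1c.png",cv2.resize(im[130:290,150:350],None,fx=3.7,fy=3.7)[...,::-1])
go([.4315,.1437,.1],[.9555,-.295])
E
```

```text
t 1.525 pos [0.4308 0.1464 0.2003] F [-0.5  1.  -1.1] w 0.998 gf 0.0
shift [-0.097  0.061  4.012] turn [-0.004 -0.001  0.059]
```

View pics/s1c.png

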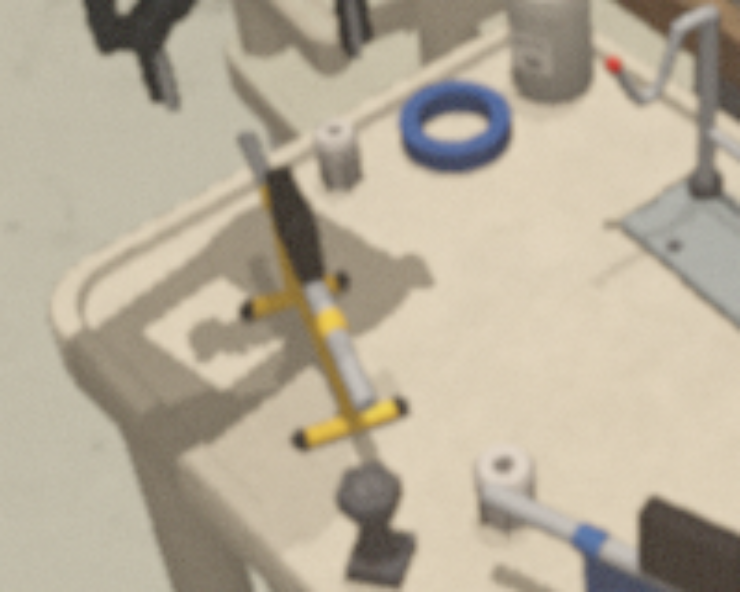

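The scene crop shows the fingers at about crop (165,95) and (355,45), above the grip at (295,225). I'll check that against the projection.

```bash
python3 - <<'E'
from h import *
s=state();p=s["tool_pos"];y=np.array([.9555,-.295,0])
P=[p,p+y*.05+[0,0,.013],p-y*.05+[0,0,.013],[.4315,.1437,.135],[.464,.2494,.085],[.399,.0378,.085]]
print(((proj("scene",P)-[150,130])*3.7).round())
E
```

```text
[[264.  97.]
 [356.  50.]
 [160. 105.]
 [287. 195.]
 [245. 140.]
 [366. 403.]]
```

The projection agrees with the picture. Descending and grasping.

{"fn": "jog_arm", "kwargs": {"targets": [[[-0.1, 0.06, 2], [0, 0, 0.06], 100], [[-0.1, 0.06, 4], [0, 0, 0.06], 100], [[-0.1, 0.06, 4], [0, 0, 0.06], 100], [[-0.1, 0.06, 4], [0, 0, 0.06], 100], [[-0.1, 0.06, 4], [0, 0, 0.06], 0], [[-0.1, 0.06, 4], [0, 0, 0.06], 0], [[-0.1, 0.06, 4], [0, 0, 0.06], 0], [[-0.1, 0.06, 4], [0, 0, 0.06], 0]]}}

```text
time: 2.52
tool_pos: [0.432, 0.1429, 0.1009]
tool_rot: [-0.0, 0.805, 0.593, 0.0]
contact_force: [-1.3, -0.7, 2.2]
gripper_width: 0.178
grasp_force: 59.0
```

{"fn": "jog_arm", "kwargs": {"targets": [[[0, 0, 0], [0, 0, 0], 0], [[0, 0, 0], [0, 0, 0], 0], [[0, 0, 0], [0, 0, 0], 0]]}}

```text
time: 2.9
tool_pos: [0.4321, 0.1428, 0.1009]
tool_rot: [-0.0, 0.805, 0.593, 0.0]
contact_force: [-2.5, 0.6, 5.0]
gripper_width: 0.179
grasp_force: 59.3
```

```bash
python3 - <<'E'
from h import *
go([.4315,.1437,.275],[.9555,-.295])
E
```

```text
t 2.9 pos [0.4321 0.1428 0.1009] F [-2.5  0.6  5. ] w 0.179 gf 59.3
shift [ 0.026 -0.035 -6.965] turn [-0.001 -0.001 -0.016]
```

{"fn": "jog_arm", "kwargs": {"targets": [[[0, 0, -1], [0, 0, 0], 0], [[0, 0, -2], [0, 0, 0], 0], [[0, 0, -3.5], [0, 0, 0], 0], [[0, 0, -5], [0, 0, 0], 0], [[0, 0, -6.5], [0, 0, 0], 0], [[0, 0, -7.4], [0, 0, 0], 0], [[0, 0, -7.4], [0, 0, 0], 0], [[0, 0, -7.4], [0, 0, 0], 0]]}}

```text
time: 3.9
tool_pos: [0.4312, 0.1426, 0.2829]
tool_rot: [-0.001, 0.805, 0.593, -0.002]
contact_force: [-1.4, 0.3, -5.0]
gripper_width: 0.172
grasp_force: 59.1
```

```bash
python3 - <<'E'
from h import *
im,d=shot("top","t2")
C=cloud("top",d); s=state(); p=s["tool_pos"]
r=C-p; a=np.array([.295,.9555,0]); u=r@a; w=r@[.9555,-.295,0]
# bar: points far along bar, near line, height about .27
m=(abs(u)>.062)&(abs(u)<.125)&(abs(w)<.03)&(abs(r[...,2])<.05)
for k in(m&(u>0),m&(u<0)): print(k.sum(),u[k].min(),u[k].max(),np.median(w[k]),np.median(C[...,2][k]))
shot("scene","s2")
go([.637,.009,.285],[.9991,-.0426])
E
```

```text
Traceback (most recent call last):
ValueError: zero-size array to reduction operation minimum which has no identity
```

```bash
python3 - <<'E'
from h import *
im,d=shot("scene","s2"); p=state()["tool_pos"]
t=np.load("pics/t2.npz"); 
cv2.imwrite("pics/both.png",np.hstack([im[20:320,100:480],t["im"][100:400,100:480]])[...,::-1])
for n,dd in(("top",t["d"]),("scene",d)):
    C=cloud(n,dd);r=C-p; u=r@[.295,.9555,0]; w=r@[.9555,-.295,0]
    m=(abs(u)>.062)&(abs(u)<.13)&(abs(w)<.03)&(abs(r[...,2])<.05)
    for k in(m&(u>0),m&(u<0)):
        if k.sum(): print(n,k.sum(),u[k].min(),u[k].max(),np.median(w[k]),np.median(C[...,2][k]))
go([.637,.009,.285],[.9991,-.0426])
E
```

```text
top 237 -0.11042877178198107 -0.06217728189255875 -0.00010813434536981065 0.2716036634153222
scene 168 -0.1127968139325447 -0.062075566160481474 -0.000668067623132045 0.27262106504853273
t 4.0 pos [0.4312 0.1426 0.2829] F [ 0.2 -0.1 -3.9] w 0.18 gf 59.1
shift [-2.655  9.448 -0.114] turn [-0.027  0.01  -1.856]
```

View pics/both.png

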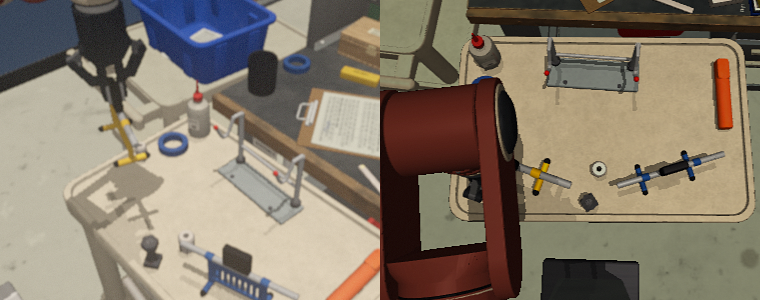

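The guard hangs level in the grip: the free bar end in the top view measures z of about 0.27. Crossing to above the hooks now, raised.

{"fn": "jog_arm", "kwargs": {"targets": [[[-0.2, 0.7, -0.1], [0, 0, -0.15], 0], [[-0.6, 2.1, -0.1], [0, 0, -0.45], 0], [[-1.1, 4, -0.1], [0, 0, -0.8], 0], [[-1.65, 5.9, -0.1], [0, 0, -1.2], 0], [[-2.2, 7.8, -0.1], [0, 0, -1.55], 0], [[-2.55, 9.0, -0.1], [0, 0, -1.8], 0], [[-2.66, 9.45, -0.1], [-0.03, 0.01, -1.86], 0], [[-2.66, 9.45, -0.1], [-0.03, 0.01, -1.86], 0]]}}

```text
time: 5.0
tool_pos: [0.6374, 0.0091, 0.2865]
tool_rot: [0.0, 0.722, 0.692, 0.001]
contact_force: [-0.3, 2.1, -3.9]
gripper_width: 0.18
grasp_force: 59.6
```

{"fn": "jog_arm", "kwargs": {"targets": [[[0, 0, 0], [0, 0, 0], 0], [[0, 0, 0], [0, 0, 0], 0]]}}

```text
time: 5.25
tool_pos: [0.6373, 0.0099, 0.2882]
tool_rot: [0.001, 0.722, 0.692, 0.002]
contact_force: [-0.3, -0.1, -4.2]
gripper_width: 0.184
grasp_force: 59.5
```

```bash
python3 - <<'E'
from h import *
im,d=shot("scene","s3"); cv2.imwrite("pics/s3c.png",cv2.resize(im[40:240,230:470],None,fx=3,fy=3,interpolation=cv2.INTER_CUBIC)[...,::-1])
s=state();p=s["tool_pos"]; t,td=shot("top","t3")
for n,dd in(("top",td),("scene",d)):
    C=cloud(n,dd);r=C-p; u=r@[.0426,.9991,0]; w=r@[.9991,-.0426,0]
    m=(abs(u)>.062)&(abs(u)<.13)&(abs(w)<.025)&(abs(r[...,2])<.04)
    for k in(m&(u>0),m&(u<0)):
        if k.sum()>5: print(n,k.sum(),u[k].min(),u[k].max(),np.polyfit(u[k],w[k],1),np.median(w[k]),np.median(C[...,2][k]))
go([.637,.009,.137],[.9991,-.0426])
E
```

```text
top 147 -0.11033833005421027 -0.07634563685632681 [-0.00052084 -0.00134142] -0.0019193088990544338 0.27641530131119463
scene 128 0.06212387614204193 0.11415982181624362 [ 0.00702084 -0.00321396] -0.003151990004194953 0.27769739680737826
scene 190 -0.1130492984254793 -0.06305719663759365 [-0.02328154 -0.00406446] -0.002557202090196922 0.2767428400706353
t 5.35 pos [0.6374 0.0096 0.2883] F [-0.4  0.2 -3.1] w 0.177 gf 59.5
shift [-0.032 -0.045  6.054] turn [ 0.034 -0.006  0.009]
```

View pics/s3c.png

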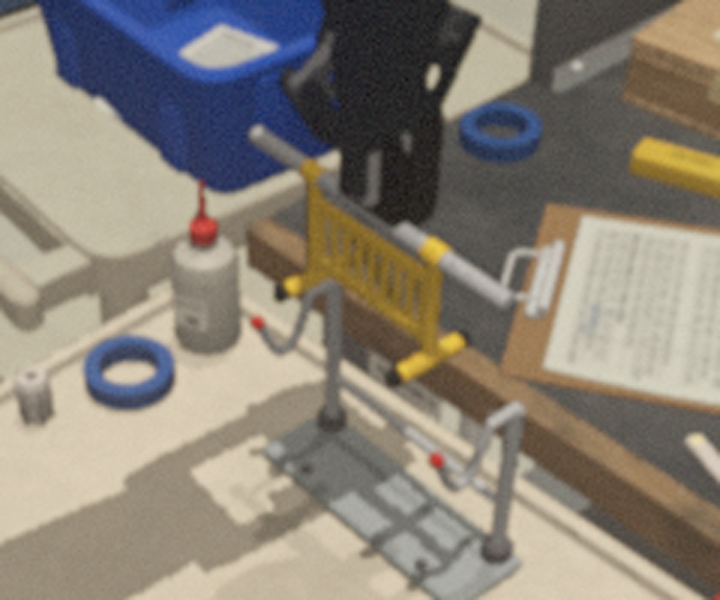

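The guard hangs level over the stand, its bar parallel to the hook line and its ends beyond both hooks. Lowering.

{"fn": "jog_arm", "kwargs": {"targets": [[[0, 0.03, 0.6], [0.03, 0, 0], 0], [[0, 0.03, 1.4], [0.03, 0, 0], 0], [[0, 0.03, 2.2], [0.03, 0, 0], 0], [[0, 0.03, 3.0], [0.03, 0, 0], 0], [[0, 0.03, 3.8], [0.03, 0, 0], 0], [[0, 0.03, 4.6], [0.03, 0, 0], 0], [[0, 0.03, 5.0], [0.03, 0, 0], 0], [[0, 0.03, 5.2], [0.03, 0, 0], 0]]}}

```text
time: 6.35
tool_pos: [0.6391, 0.0091, 0.1572]
tool_rot: [-0.0, 0.722, 0.692, 0.0]
contact_force: [-0.1, -0.2, -3.6]
gripper_width: 0.177
grasp_force: 59.6
```

{"fn": "jog_arm", "kwargs": {"targets": [[[0, 0, 0.2], [0, 0, 0], 0], [[0, 0, 0.4], [0, 0, 0], 0], [[0, 0, 0.5], [0, 0, 0], 0], [[0, 0, 0.6], [0, 0, 0], 0], [[0, 0, 0.6], [0, 0, 0], 0]]}}

```text
time: 6.98
tool_pos: [0.6391, 0.0091, 0.1428]
tool_rot: [-0.0, 0.722, 0.692, 0.0]
contact_force: [0.3, 0.3, -4.2]
gripper_width: 0.177
grasp_force: 59.6
```

```bash
python3 - <<'E'
from h import *
go([.637,.009,.137],[.9991,-.0426]);print(state()["ft_torque"])
E
```

```text
t 6.975 pos [0.6391 0.0091 0.1428] F [ 0.3  0.3 -4.2] w 0.177 gf 59.6
shift [-0.009 -0.083  0.232] turn [-0.001 -0.006  0.004]
[-0.04020783  0.04010841  0.00721385]
```

No contact yet, so I'll continue in small steps.

{"fn": "jog_arm", "kwargs": {"targets": [[[0, 0, 0.08], [0, 0, 0], 0], [[0, 0, 0.16], [0, 0, 0], 0], [[0, 0, 0.2], [0, 0, 0], 0], [[0, 0, 0.2], [0, 0, 0], 0]]}}

```text
time: 7.48
tool_pos: [0.6391, 0.0092, 0.1378]
tool_rot: [-0.0, 0.722, 0.692, 0.0]
contact_force: [0.3, -1.1, -5.0]
gripper_width: 0.178
grasp_force: 59.6
```

{"fn": "jog_arm", "kwargs": {"targets": [[[0, 0, 0.05], [0, 0, 0], 0], [[0, 0, 0.08], [0, 0, 0], 0], [[0, 0, 0.08], [0, 0, 0], 0]]}}

```text
time: 7.85
tool_pos: [0.6393, 0.0091, 0.1364]
tool_rot: [-0.0, 0.722, 0.692, 0.0]
contact_force: [-1.4, -0.9, -2.2]
gripper_width: 0.18
grasp_force: 60.0
```

```bash
python3 - <<'E'
from h import *
go([.637,.009,.137],[.9991,-.0426]);print(state()["ft_torque"])
im,d=shot("scene","s4"); cv2.imwrite("pics/s4c.png",cv2.resize(im[80:250,270:440],None,fx=3.5,fy=3.5,interpolation=cv2.INTER_CUBIC)[...,::-1])
C=cloud("scene",d);p=np.array([.638,.0096,.12]);r=C-p; u=r@[.0426,.9991,0]; w=r@[.9991,-.0426,0]
m=(abs(u)>.062)&(abs(u)<.115)&(abs(w)<.015)&(abs(r[...,2])<.015)
for k in(m&(u>.094),m&(u>0)&(u<.082),m&(u<0)&(u>-.082),m&(u<-.094)): print(k.sum(),np.median(u[k]),np.median(w[k]),C[...,2][k].max() if k.any() else 0,np.median(C[...,2][k]))
E
```

```text
t 7.85 pos [0.6393 0.0091 0.1364] F [-1.4 -0.9 -2.2] w 0.18 gf 60.0
shift [-0.01  -0.094 -0.026] turn [ 0.004 -0.006  0.006]
[0.10847694 0.15188179 0.08713191]
29 0.09965131530061545 0.00048330784710435973 0.13013590405265435 0.12684078512473276
44 0.07250606970617968 -0.0012228197987538582 0.13010930042992763 0.12663861068439963
29 -0.07397521908348337 0.001313753554404347 0.12981780563253248 0.12675241155681563
60 -0.1049812558753308 -0.0009789435717697378 0.12941274205534675 0.12534834862950722
```

View pics/s4c.png

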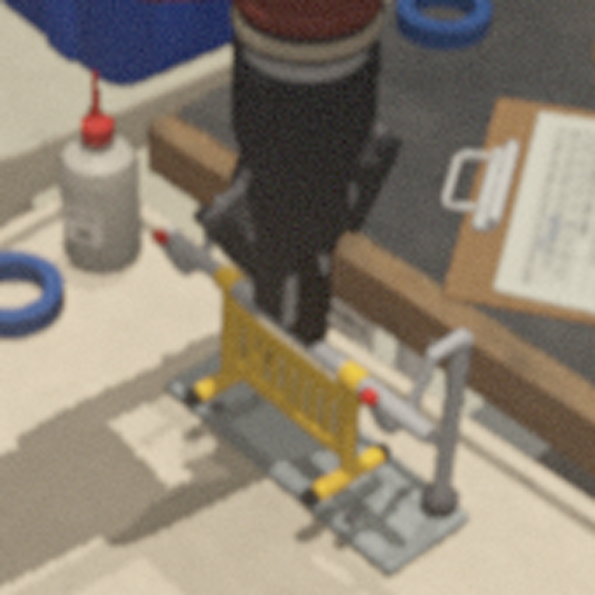

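The bar lies behind both red tips (crop (160,238) and (370,397)), level on both sides, and contact is just beginning. I'll press down lightly to confirm it is seated.

{"fn": "jog_arm", "kwargs": {"targets": [[[0, 0, 0.04], [0, 0, 0], 0], [[0, 0, 0.06], [0, 0, 0], 0], [[0, 0, 0.06], [0, 0, 0], 0]]}}

```text
time: 8.28
tool_pos: [0.6395, 0.0091, 0.136]
tool_rot: [0.0, 0.722, 0.692, 0.001]
contact_force: [-4.2, -1.0, 6.0]
gripper_width: 0.181
grasp_force: 60.9
```

```bash
python3 - <<'E'
from h import *
go([.637,.009,.137],[.9991,-.0426]);print(state()["ft_torque"])
E
```

```text
t 8.275 pos [0.6395 0.0091 0.136 ] F [-4.2 -1.   6. ] w 0.181 gf 60.9
shift [-0.009 -0.1   -0.039] turn [ 0.006 -0.005  0.006]
[0.16047349 0.69643693 0.14797789]
```

Contact is there, with a push toward -x, meaning the bar is slightly to the post side. I'll shift 2 mm toward the tip.

{"fn": "jog_arm", "kwargs": {"targets": [[[0, -0.04, 0.0], [0, 0, 0], 0], [[0, -0.08, 0.0], [0, 0, 0], 0], [[0, -0.08, 0.04], [0, 0, 0], 0], [[0, -0.08, 0.04], [0, 0, 0], 0]]}}

```text
time: 8.78
tool_pos: [0.639, 0.0092, 0.1357]
tool_rot: [0.002, 0.722, 0.692, 0.002]
contact_force: [2.1, 1.1, 7.6]
gripper_width: 0.179
grasp_force: 61.4
```

```bash
python3 - <<'E'
from h import *
go([.637,.009,.137],[.9991,-.0426]);print(state()["ft_torque"])
E
```

```text
t 8.775 pos [0.639  0.0092 0.1357] F [2.1 1.1 7.6] w 0.179 gf 61.4
shift [-0.012 -0.079 -0.054] turn [ 0.036 -0.005  0.008]
[ 0.06306795 -0.2967718   0.29877042]
```

The bar now sits in the valley. The side force is reversed and small, and the roll moment is about 0, so both sides are carrying load. Releasing.

{"fn": "jog_arm", "kwargs": {"targets": [[[0, 0.02, -0.04], [0, 0, 0], 0], [[0, 0.02, -0.04], [0, 0, 0], 30], [[0, 0.02, -0.04], [0, 0, 0], 40], [[0, 0.02, -0.04], [0, 0, 0], 60], [[0, 0.02, -0.04], [0, 0, 0], 70], [[0, 0.02, -0.04], [0, 0, 0], 70]]}}

```text
time: 9.52
tool_pos: [0.6376, 0.0092, 0.1343]
tool_rot: [-0.0, 0.722, 0.692, 0.0]
contact_force: [0.6, 0.1, -0.5]
gripper_width: 0.702
grasp_force: 0.0
```

{"fn": "jog_arm", "kwargs": {"targets": [[[0, 0, -0.3], [0, 0, 0], 70], [[0, 0, -1], [0, 0, 0], 70], [[0, 0, -2], [0, 0, 0], 70], [[0, 0, -3.5], [0, 0, 0], 70], [[0, 0, -5], [0, 0, 0], 70], [[0, 0, -6], [0, 0, 0], 70], [[0, 0, -6], [0, 0, 0], 70], [[0, 0, -6], [0, 0, 0], 70]]}}

```text
time: 10.52
tool_pos: [0.6373, 0.0091, 0.2838]
tool_rot: [-0.001, 0.722, 0.692, 0.0]
contact_force: [0.2, 0.1, -0.4]
gripper_width: 0.699
grasp_force: 0.0
```

```bash
python3 - <<'E'
from h import *
go([.637,.009,.137],[.9991,-.0426])
im,d=shot("scene","s5"); cv2.imwrite("pics/s5c.png",cv2.resize(im[80:350,200:440],None,fx=2.2,fy=2.2,interpolation=cv2.INTER_CUBIC)[...,::-1])
C=cloud("scene",d);p=np.array([.638,.0096,.12]);r=C-p; u=r@[.0426,.9991,0]; w=r@[.9991,-.0426,0]
m=(abs(u)>.062)&(abs(u)<.115)&(abs(w)<.015)&(abs(r[...,2])<.015)
for k in(m&(u>.094),m&(u>0)&(u<.082),m&(u<0)&(u>-.082),m&(u<-.094)): print(k.sum(),np.median(u[k]),np.median(w[k]),C[...,2][k].max() if k.any() else 0,np.median(C[...,2][k]))
E
```

```text
t 10.525 pos [0.6373 0.0091 0.2838] F [ 0.2  0.1 -0.4] w 0.699 gf 0.0
shift [-0.011 -0.009  5.874] turn [-0.005 -0.006  0.005]
23 0.10174527455768671 0.0002275529301707303 0.13107269162970642 0.12621691323299888
43 0.07314079289545787 -0.0017631075776208607 0.12867467900035262 0.1252190646181561
28 -0.07384713788107718 0.002174991667278154 0.12952122468045074 0.12604980271756375
59 -0.10472081677911395 -0.00037502310171288106 0.12872136983115218 0.12483987153334368
```

View pics/s5c.png

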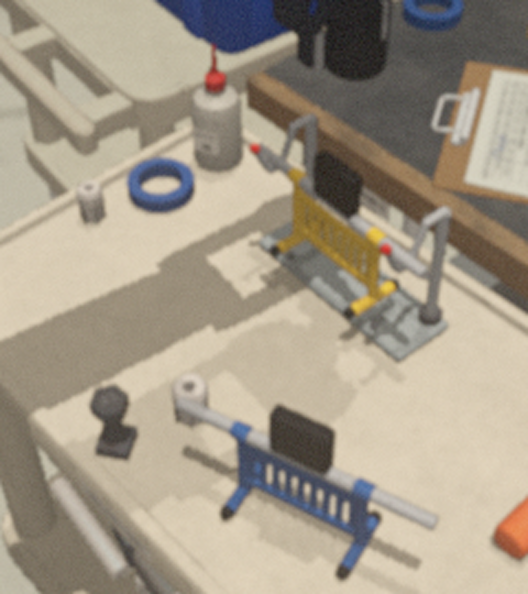

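The yellow guard hangs level with its bar in both hooks (red tips at crop (255,149) and (385,249)). The gripper is clear above it and the blue guard hasn't moved. Handing in.

```bash
python3 -c "
from plant import *
print(job_done())"
```

```text
the job is handed in; nothing more can be done
None
```

The yellow guard hangs level with its bar in both hooks, the gripper is clear above it, the blue guard was left standing untouched, and the job was handed in at about 10.5 s.

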